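# Push the sweets tin through the till gap

## Robot

A 6-joint arm with a two-finger parallel gripper is mounted at the origin on the work surface. World frame = base frame: x ahead of the robot, y to its left, z up, the work surface at z = 0. Lengths are in mm, angles in rad, forces in N, time in s.
With the tool pointing down it reaches from about 425 to 1125 mm from the base axis. Payload 14.9 kg.
Tool frame: the origin (TCP) lies at the centre of the arm's flange, where the gripper is bolted on; the fingertips stand 191 mm ahead of it and the grasp point (between the pads) lies 172 mm ahead of it (bot.tip_reach is the distance from the TCP to the fingertips, in mm); z points along the fingers, y is the direction in which the jaws open and shut (so a half turn about z gives the same grasp; the last joint's range is limited). The gripper opens to 91 mm and grips with 3 to 60 N. Pads are 32 mm wide; open, the fingers measure 118 mm over their backs; the gripper's body (76 mm by 178 mm) begins 60 mm behind the grasp point.
Start: joints at [1.162, 0.379, 1.734, -0, 1.028, -0.033], TCP at [256.92, 651.162, 404.732] pointing down, gripper open.
Joint ranges: [-2.77, 2.77], [-0.74, 2.19], [0, 2.66], [-1.06, 4.2], [0.31, 2.87], [-3.08, 3.08]. Speed limits (rad/s): [1.89, 1.89, 2.39, 3.14, 3.14, 3.14].

## Interface

Orientations are given as a unit quaternion [x, y, z, w].
In Python, from plant import bot gives the robot as it stands. The module is installed in compiled form; this text tells all that it offers.
- The arm moves only by the tool jog_arm, never from a script. Its arguments are lists of equal length, an entry for each row: "translation": the shift along the tool's x, y, z scaled (see below), a list of three; "angular": the turn, a rotation vector about the tool's x, y, z scaled (see below), a list of three. A call has 1 to 12 rows; each row is the pose to reach, as a shift and turn from the pose commanded when the call began, along the tool's axes at that moment; what a row does not reach only later rows make up. The controller multiplies each number of a shift by 0.3 m and each number of a turn by 2 rad. A row lasts 1/10 s, in which the tool goes at most 50 mm and 8.59 degrees, less where a joint would pass 70% of its speed; a pose out of reach is approached as far as the arm can. A call with a number of a shift or a turn outside -1 to 1 is refused whole. A call with a gripper value outside its range is refused whole. "hand" is the opening, from 0 (shut) to 1 (fully open), set as the call begins (left out, the last holds). The fingers move at their own pace and stop on an object; "newtons" is the grip in N (left out, the last holds). Time passes only in rows, so rows that repeat a pose let the fingers close. It gives the time, the measured TCP pose, the force and the opening at its end, in the units of the state.
- bot.get_obs(): the state, without advancing time (a new reading comes with each control period).
- bot.camera(name): name is "side" or "top"; returns a dict with "pixels" (420x560x3 uint8, red, green, blue), "fx", "fy", "cx", "cy" (pixels), "dist" ([k1, k2, p1, p2, k3] as OpenCV has them; the pictures are not rectified), "R" (3x3) and "t" (3): a world point X has camera coordinates R X + t. Camera axes: x right, y down, z forward; pixel columns grow to the right and rows downward; lengths in mm; the calibration is good to about 2 mm. A picture is of the moment at which its call begins. There is no depth.
- bot.job_done(): hands the job in, once; it reports no verdict.
The state is a dict: "t": time; "joint_positions": joint angles; "joint_vel": joint speeds; "joint_efforts": joint torques, N m; "eef_pos": TCP position; "ee_rot": TCP orientation; "wrist_force": force on the tool from outside, world axes, zero at the start; "torque": the same for the moment, N m; "gripper_width": opening from 0.0 (shut) to 1.0 (fully open).
Only numpy, scipy, OpenCV 4.12 (cv2) and the standard library are available. Lean on these libraries where they do the work, as an engineer would, in place of code of your own. Each camera call takes 0.05 s, during which the arm holds its last target.

## Task

Push the yellow sweets tin along the counter, through the gap between the card terminal dock and the wooden change tray, until it lies wholly on the green collection mat on the other side. Only push it: keep it flat on the counter, never lifting or tipping it. Leave everything else standing where it is.

Things in the scene. Friction and masses are not known exactly. Their poses are not given: they have to be found in the camera images.
- tin: Sweets tin to push: smooth closed box, yellow, red band, brass disc on its lid; 104 mm (own x) x 120 mm (own y) x 50 mm high, 0.35-0.7 kg, loose, too wide to grip. Origin: centre of underside, z up. Starts left or right of the gap, 160-190 mm from its middle along the passage, up to 15 mm off the centre line, its y axis up to 0.3 rad off the passage.
- gap (a point): Middle of the gap, on the counter surface, between the facing sides of dock and change tray. Its y axis is the passage (the tin goes through along it, one way or the other); its x axis points across to the dock. The gap is 112 mm wide (faces at x = +56 and -56 mm) and 90 mm long (y = -45 to +45 mm).
- dock: Card terminal dock screwed to the counter, black with a grey top, small green screen and keys: 130 mm (x, across the gap) x 90 mm (y) x 40 mm high. It bounds the gap on the side away from the robot. Origin at the centre of its underside; same axes as the gap, the gap's middle is at x = -121 mm.
- change_tray: Wooden change tray with coins in it, screwed to the counter: 120 mm (x) x 90 mm (y) x 40 mm high. It bounds the gap on the robot's side. Origin at the centre of its underside; same axes as the gap, the gap's middle is at x = +116 mm.
- mat: Green collection mat with a white border, flush in the counter (no step): 170 mm along its x (across the passage) x 180 mm along its y (along it), same axes as the gap. Origin at its centre. It lies on the other side of the gap from the tin, 160-190 mm from the gap middle along the passage, up to 15 mm off the centre line.
- tin_c0 (a point): Corner of the tin's underside, at +x +y of the tin's own axes (52 mm along x, 60 mm along y from its centre).
- tin_c1 (a point): Corner of the tin's underside, at +x -y of the tin's own axes (52 mm along x, 60 mm along y from its centre).
- tin_c2 (a point): Corner of the tin's underside, at -x -y of the tin's own axes (52 mm along x, 60 mm along y from its centre).
- tin_c3 (a point): Corner of the tin's underside, at -x +y of the tin's own axes (52 mm along x, 60 mm along y from its centre).
- tub_red: Bystander: white spice tub with a red lid, 64 mm across, 41 mm high, loose. Origin at the centre of its underside. It stands near the passage, on the dock's side.
- tub_blue: Bystander: white spice tub with a blue lid, 64 mm across, 41 mm high, loose. Origin at the centre of its underside. It stands near the passage, on the dock's side.
- syrup: Bystander: green syrup bottle with a red cap, 60 mm across, 130 mm high, loose. Origin at the centre of its underside.
- nut_jar: Bystander: amber jar with a brass lid, 84 mm across, 130 mm high, loose. Origin at the centre of its underside.
- tomato_can: Bystander: food can with a red label, 74 mm across, 110 mm high, loose. Origin at the centre of its underside.
- sugar_cakes: Bystander: stack of three dark brown sugar cakes, one body, 100 mm across, 73 mm high, loose. Origin at the centre of its underside.
- spoon: Bystander: serving spoon, 170 mm long, lying flat, loose.
Mind the look-alikes: they are no part of the job. Leave any blue, orange or turquoise look-alike of the dock alone.

How it is judged (in metres and radians):
On the way:
1. the tin is between the dock and the change tray, flat on the counter (y of tin in the frame of gap between -0.03 and 0.03 m and x of tin in the frame of gap between -0.012 and 0.012 m and height (world z) of tin below 0.006 m and angle between tin's own z axis and vertical below 0.06 rad), for 0.05 s.
At the end, for the whole second after the job is handed in: All four corners of the tin's underside lie within the mat's outline (2 mm allowed over each edge), the tin lies flat on the counter (under 6 mm up, under 0.06 rad of tilt) and at rest, having gone through the gap (x of tin_c0 in the frame of mat between -0.087 and 0.087 m and y of tin_c0 in the frame of mat between -0.092 and 0.092 m and x of tin_c1 in the frame of mat between -0.087 and 0.087 m and y of tin_c1 in the frame of mat between -0.092 and 0.092 m and x of tin_c2 in the frame of mat between -0.087 and 0.087 m and y of tin_c2 in the frame of mat between -0.092 and 0.092 m and x of tin_c3 in the frame of mat between -0.087 and 0.087 m and y of tin_c3 in the frame of mat between -0.092 and 0.092 m and height (world z) of tin below 0.006 m and angle between tin's own z axis and vertical below 0.06 rad and linear speed of tin below 0.01 m/s and angular speed of tin below 0.1 rad/s); the robot touches nothing.
It fails at once if the tin is lifted off the counter (10 mm) or tipped (0.12 rad) (height (world z) of tin above 0.01 m or angle between tin's own z axis and vertical above 0.12 rad).
It fails at once if another thing on the counter is shifted by more than 20 mm or tipped over (distance of any of syrup, nut_jar, tomato_can, sugar_cakes, tub_red, tub_blue, spoon from where it was at the start of the episode above 0.02 m or angle between any of syrup, nut_jar, tomato_can, sugar_cakes, tub_red, tub_blue's own z axis and vertical above 0.3 rad).
It also fails if it takes over 72 s, if anything falls off the work surface, if the arm or the gripper's body presses on something with over 40 N, if the wrist force passes 120 N, or if a joint passes its speed limit or range.

## Working session

There is one attempt and no reset: what is moved stays moved. The work goes in short steps, Python scripts to look and compute and a tool call to move; the robot and the scene stay as the last step left them, time stands still between calls to the robot, and variables do not carry over. Pictures are saved under pics/ and viewed, and the job is handed in when it is done.

Besides the shell and the picture viewer there is one more tool, called after "Emit:" as name(argument=value, ...) on one line, values as JSON. jog_arm: Moves the arm, as the interface text tells. Shifts and turns lie within -1 to 1; 1 stands for 0.3 m of shift or 2 rad of turn. Its arguments: {"type":"object","properties":{"translation":{"type":"array","items":{"type":"array","items":{"type":"number","minimum":-1,"maximum":1}}},"angular":{"type":"array","items":{"type":"array","items":{"type":"number","minimum":-1,"maximum":1}}},"hand":{"type":"number"},"newtons":{"type":"number"}},"required":["translation","angular"]}

```bash
mkdir -p pics; python3 - <<'E'
from plant import bot
import cv2,pickle
o=bot.get_obs();print(o)
for n in("top","side"):
    c=bot.camera(n);pickle.dump(c,open(n+'0.pkl','wb'))
    cv2.imwrite(f'pics/{n}0.png',cv2.cvtColor(c['pixels'],cv2.COLOR_RGB2BGR))
    print(n,c['fx'],c['fy'],c['cx'],c['cy'],c['dist'],c['R'],c['t'])
E
```

```text
{'t': 0.0, 'joint_positions': array([ 1.16168074e+00,  3.79414355e-01,  1.73479464e+00, -9.17434045e-06,
        1.02845531e+00, -3.33000511e-02]), 'joint_vel': array([-6.70724778e-05,  4.13812867e-04, -1.90870682e-03,  2.40938411e-04,
       -1.37527282e-03,  1.53371997e-03]), 'joint_efforts': array([ 3.08383293e-03, -7.63729763e+01, -4.34374237e+01,  6.51552784e-02,
        4.23277554e-02, -1.62577844e-04]), 'eef_pos': array([256.85185124, 650.96854573, 404.07721848]), 'ee_rot': array([ 1.86801549e-01,  9.82397523e-01, -5.23632921e-04, -1.13733002e-04]), 'wrist_force': array([-0.17109501, -0.0491349 ,  0.38433772]), 'torque': array([0.00317105, 0.0220485 , 0.00815561]), 'gripper_width': 1.0037746650430166}
top 482.14376959207607 482.14376959207607 280.18582640987637 217.57969553776553 [-0.06089382  0.          0.          0.          0.        ] [[ 0.01318867 -0.99988038  0.00807959]
 [-0.99657789 -0.01380366 -0.08149829]
 [ 0.08160007 -0.00697709 -0.99664073]] [ -21.41107981  550.83762196 1247.76777201]
side 408.3557672693602 408.3557672693602 274.60098257819993 213.8861344229088 [-0.1109647  0.         0.         0.         0.       ] [[ 9.19489094e-01 -3.93115413e-01  2.79227639e-04]
 [-2.72092218e-01 -6.36930602e-01 -7.21308002e-01]
 [ 2.83735141e-01  6.63158865e-01 -6.92614387e-01]] [-503.51392141  169.85498056 1129.67473169]
```

View pics/top0.png

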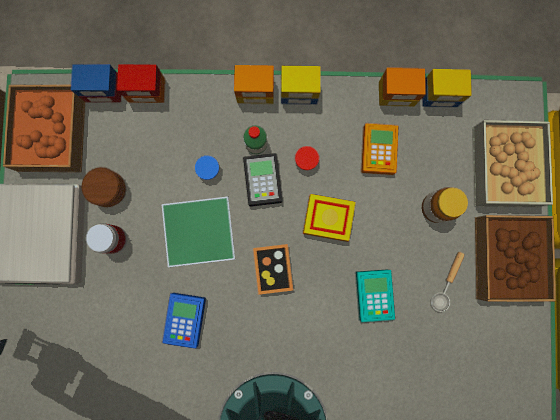

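View pics/side0.png

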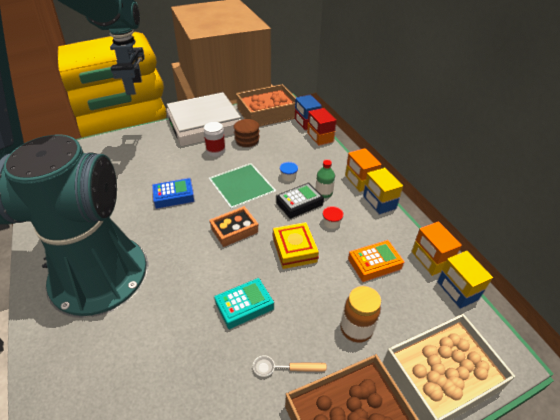

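The top view shows the tin at (330,217), the dock at (263,180), the tray at (273,270) and the mat at (198,232). The tin therefore has to go left in the image, which is world +y. The blue, orange and turquoise terminals are decoys.

```bash
cat > h.py <<'E'
import numpy as np,cv2
def ray(c,px,z):
    K=np.array([[c['fx'],0,c['cx']],[0,c['fy'],c['cy']],[0,0,1]])
    u=cv2.undistortPoints(np.array(px,float).reshape(-1,1,2),K,np.array(c['dist'])).reshape(-1,2)
    d=np.c_[u,np.ones(len(u))]@c['R']; o=-c['R'].T@c['t']
    return (o+d*((np.asarray(z)-o[2])/d[:,2])[:,None])[:,:2]
def proj(c,X):
    K=np.array([[c['fx'],0,c['cx']],[0,c['fy'],c['cy']],[0,0,1]])
    return cv2.projectPoints(np.array(X,float).reshape(-1,1,3),cv2.Rodrigues(c['R'])[0],c['t'],K,np.array(c['dist']))[0].reshape(-1,2)
def blob(m,box,close=5):
    x0,y0,x1,y1=box; M=np.zeros(m.shape,np.uint8); M[y0:y1,x0:x1]=m[y0:y1,x0:x1]*255
    if close: M=cv2.morphologyEx(M,cv2.MORPH_CLOSE,np.ones((close,close),np.uint8))
    cs=cv2.findContours(M,cv2.RETR_EXTERNAL,cv2.CHAIN_APPROX_NONE)[0]
    return max(cs,key=cv2.contourArea)
E
python3 - <<'E'
import pickle,cv2,numpy as np
from h import *
c=pickle.load(open('top0.pkl','rb'));p=c['pixels']
print('cam',-c['R'].T@c['t'])
b=cv2.cvtColor(p[120:310,150:370],cv2.COLOR_RGB2BGR)
cv2.imwrite('pics/z0.png',cv2.resize(b,None,fx=3.5,fy=3.1,interpolation=cv2.INTER_NEAREST)[:600,:800])
h=cv2.cvtColor(p,cv2.COLOR_RGB2HSV)
for q in[(330,217),(308,215),(320,236),(262,153),(247,180),(270,200),(258,270),(273,247),(200,235),(100,100)]:print(q,p[q[1],q[0]],h[q[1],q[0]])
E
```

```text
cam [ 447.41704577   -5.09915867 1288.64150124]
(330, 217) [187 167  47] [ 26 191 187]
(308, 215) [182 185  10] [ 31 241 185]
(320, 236) [82 49  5] [ 17 239  82]
(262, 153) [86 82 79] [13 21 86]
(247, 180) [45 42 40] [12 28 45]
(270, 200) [49 47 49] [150  10  49]
(258, 270) [171 111  53] [ 15 176 171]
(273, 247) [195 128  63] [ 15 173 195]
(200, 235) [ 72 129  89] [ 69 113 129]
(100, 100) [76 72 65] [19 37 76]
```

View pics/z0.png

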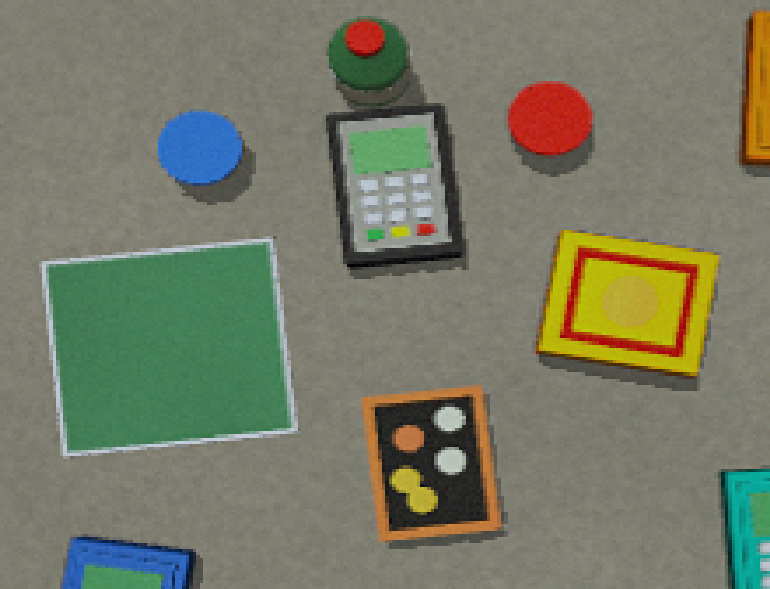

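```bash
cat > meas.py <<'E'
from h import *
def rect(c,m,box,z,close=5):
    k=blob(m,box,close).reshape(-1,2).astype(np.float32)
    w=ray(c,k,np.full(len(k),z)).astype(np.float32)
    (cx,cy),(a,b),t=cv2.minAreaRect(w)
    bp=cv2.boxPoints(((cx,cy),(a,b),t))
    e=[bp[(i+1)%4]-bp[i] for i in range(4)]
    # edge direction nearest to world +y
    e=[v/np.linalg.norm(v)*s for v in e for s in(1,)]
    d=max(e,key=lambda v:v[1]); yaw=np.arctan2(-d[0],d[1]) # y axis yaw
    ly=max(abs((bp-bp[0])@d)); lx=max(abs((bp-bp[0])@np.array([d[1],-d[0]])))
    return np.array([cx,cy]),yaw,lx,ly
def masks(p):
    h=cv2.cvtColor(p,cv2.COLOR_RGB2HSV);H,S,V=[h[...,i].astype(int) for i in range(3)]
    return dict(tin=((H<36)|(H>172))&(S>150)&(V>135),mat=((H>55)&(H<85)&(S>60)&(V>80))|((V>140)&(S<60)),
      tray=(H<20)&(S>130)&(V>140), dock=(V<57)&(S<60), dgrey=(V>110)&(S<40))
E
python3 - <<'E'
import pickle
from meas import *
c=pickle.load(open('top0.pkl','rb'));M=masks(c['pixels'])
for n,box,z in[('tin',(295,180,365,250),50),('mat',(155,190,240,270),0),('tray',(248,240,297,300),40),('dock',(240,148,287,212),40),('dgrey',(240,148,287,212),40)]:
    print(n,rect(c,M[n],box,z))
h=cv2.cvtColor(c['pixels'],cv2.COLOR_RGB2HSV);H,S,V=[h[...,i].astype(int) for i in range(3)]
for n,m,b in[('red',((H<6)|(H>174))&(S>180)&(V>120),(290,140,325,175)),('blue',(H>100)&(H<125)&(S>120),(190,150,225,185))]:
    print(n,rect(c,m,b,41))
E
```

```text
tin (array([ 552.72906494, -140.07241821]), np.float32(-0.16371687), np.float32(102.83495), np.float32(120.31589))
mat (array([513.06469727, 206.6078949 ]), np.float32(0.12920913), np.float32(172.4573), np.float32(182.63522))
tray (array([416.9977417 ,   3.83145142]), np.float32(0.13045238), np.float32(119.30873), np.float32(89.91193))
dock (array([649.5201416 ,  33.51990509]), np.float32(0.12952451), np.float32(133.28925), np.float32(89.482056))
dgrey (array([649.48504639,  32.61571503]), np.float32(0.014398762), np.float32(166.65314), np.float32(121.09309))
red (array([707.62762451, -80.92480469]), np.float32(0.015398502), np.float32(58.698856), np.float32(60.528202))
blue (array([678.6661377 , 181.05329895]), np.float32(0.025268203), np.float32(61.288242), np.float32(60.42273))
```

```bash
cat > plan.py <<'E'
# gap frame helpers + shift/turn to a target from the measured pose
import sys
import numpy as np
from scipy.spatial.transform import Rotation as Rn
from plant import bot
G=np.array([531.6,18.5]);A=0.13
ex=np.array([np.cos(A),np.sin(A)]);ey=np.array([-np.sin(A),np.cos(A)])
def g2w(x,y): return G+x*ex+y*ey
def w2g(p): d=np.asarray(p)[:2]-G; return np.array([d@ex,d@ey])
def rel(xy,z,yaw):
    o=bot.get_obs();R=Rn.from_quat(o['ee_rot'])
    d=R.inv().apply(np.r_[xy,z]-o['eef_pos'])/300
    ty=np.array([np.cos(yaw),np.sin(yaw),0]);tz=np.array([0,0,-1.]);T=Rn.from_matrix(np.c_[np.cross(ty,tz),ty,tz])
    w=(R.inv()*T).as_rotvec()/2
    print('t',o['t'],'pos',o['eef_pos'].round(1),'gap',w2g(o['eef_pos']).round(1),'F',o['wrist_force'].round(1),'w',round(o['gripper_width'],3))
    print('shift',d.round(4),'turn',w.round(4))
if __name__=='__main__':
    a=[float(v) for v in sys.argv[1:]]   # gap x, gap y, z, yaw rel. to gap
    rel(g2w(a[0],a[1]),a[2],A+a[3])
E
python3 - <<'E'
from plan import *
rel([420,480],404,A); rel(g2w(0,-270),404,A)
E
```

```text
t 0.1 pos [256.8 651.  404.2] gap [-190.4  662.8] F [-0.3  1.  -0. ] w 0.999
shift [-0.7151 -0.3306  0.0008] turn [-4.000e-04  3.000e-04  5.325e-01]
t 0.1 pos [256.8 651.  404.2] gap [-190.4  662.8] F [-0.3  1.  -0. ] w 0.999
shift [-2.0618 -2.4124  0.0028] turn [-4.000e-04  3.000e-04  5.325e-01]
```

Emit:
jog_arm(translation=[[-0.715,-0.33,0],[-0.715,-0.33,0],[-0.715,-0.33,0],[-0.715,-0.33,0],[-0.715,-0.33,0],[-0.715,-0.33,0],[-0.715,-0.33,0],[-0.715,-0.33,0],[-0.715,-0.33,0]], angular=[[0,0,0.5325],[0,0,0.5325],[0,0,0.5325],[0,0,0.5325],[0,0,0.5325],[0,0,0.5325],[0,0,0.5325],[0,0,0.5325],[0,0,0.5325]], hand=0.65)

```text
t: 1.0
eef_pos: [420.0, 480.4, 404.5]
ee_rot: [0.658, 0.753, -0.0, 0.0]
wrist_force: [0.4, 0.0, 0.5]
gripper_width: 0.652
```

```bash
python3 plan.py 0 -270 404 0
```

```text
t 1.0 pos [420.  480.4 404.5] gap [-50.8 472.4] F [0.4 0.  0.5] w 0.652
shift [-2.4754e+00  1.5990e-01  2.3000e-03] turn [-0.0001  0.0001  0.0019]
```

Emit:
jog_arm(translation=[[-0.9,0.16,0],[-0.9,0.16,0],[-0.9,0.16,0],[-0.9,0.16,0],[-0.9,0.16,0],[-0.9,0.16,0],[-0.9,0.16,0],[-0.9,0.16,0]], angular=[[0,0,0.002],[0,0,0.002],[0,0,0.002],[0,0,0.002],[0,0,0.002],[0,0,0.002],[0,0,0.002],[0,0,0.002]])

```text
t: 1.8
eef_pos: [502.7, 218.9, 404.8]
ee_rot: [0.661, 0.751, 0.0, -0.0]
wrist_force: [0.4, -0.3, -0.6]
gripper_width: 0.653
```

Emit:
jog_arm(translation=[[-0.9,0,0],[-0.9,0,0],[-0.9,0,0],[-0.9,0,0],[-0.9,0,0],[-0.9,0,0],[-0.9,0,0],[-0.9,0,0]], angular=[[0,0,0],[0,0,0],[0,0,0],[0,0,0],[0,0,0],[0,0,0],[0,0,0],[0,0,0]])

```text
t: 2.6
eef_pos: [536.8, -48.1, 404.6]
ee_rot: [0.661, 0.751, -0.0, -0.0]
wrist_force: [-0.2, 0.1, -0.1]
gripper_width: 0.651
```

Emit:
jog_arm(translation=[[-0.67,0,0],[-0.67,0,0],[-0.67,0,0],[-0.67,0,0],[-0.67,0,0],[-0.67,0,0],[-0.67,0,0]], angular=[[0,0,0],[0,0,0],[0,0,0],[0,0,0],[0,0,0],[0,0,0],[0,0,0]])

```text
t: 3.3
eef_pos: [562.1, -246.6, 404.5]
ee_rot: [0.66, 0.751, -0.0, -0.0]
wrist_force: [-0.1, 0.7, 0.3]
gripper_width: 0.647
```

```bash
python3 plan.py 10 -270 205 0
```

```text
t 3.3 pos [ 562.1 -246.6  404.5] gap [  -4.1 -266.8] F [-0.1  0.7  0.3] w 0.647
shift [-0.011   0.0472  0.665 ] turn [-0.0002 -0.0003 -0.001 ]
```

Emit:
jog_arm(translation=[[-0.01,0.03,0.665],[-0.01,0.03,0.665],[-0.01,0.03,0.665],[-0.01,0.03,0.665],[-0.01,0.03,0.665],[-0.01,0.03,0.665],[-0.01,0.03,0.665]], angular=[[0,0,0],[0,0,0],[0,0,0],[0,0,0],[0,0,0],[0,0,0],[0,0,0]], hand=0.45)

```text
t: 4.0
eef_pos: [572.3, -250.0, 208.3]
ee_rot: [0.661, 0.751, 0.0, 0.002]
wrist_force: [-0.1, 0.1, 0.9]
gripper_width: 0.449
```

```bash
python3 plan.py 5 -245 205 0; cat > look.py <<'E'
import sys,cv2
from meas import *
from plan import *
n=sys.argv[1]
for v in("top","side"):
    c=bot.camera(v);cv2.imwrite(f'pics/{v}{n}.png',cv2.cvtColor(c['pixels'],cv2.COLOR_RGB2BGR))
    if v=='top':
        p=c['pixels'];b=cv2.cvtColor(p[120:310,150:430],cv2.COLOR_RGB2BGR)
        cv2.imwrite(f'pics/z{n}.png',cv2.resize(b,None,fx=2.8,fy=2.8,interpolation=cv2.INTER_NEAREST))
        x0=int(sys.argv[2]) if len(sys.argv)>2 else 155; x1=int(sys.argv[3]) if len(sys.argv)>3 else 370
        P,yaw,lx,ly=rect(c,masks(p)['tin'],(x0,182,x1,262),50)
        print('tin gap',w2g(P).round(1),'yaw',round(float(yaw)-A,3),lx,ly)
E
python3 look.py 1 295
```

```text
t 4.0 pos [ 572.3 -250.   208.3] gap [   5.6 -271.5] F [-0.1  0.1  0.9] w 0.449
shift [ 0.0885 -0.0022  0.0107] turn [ 0.0015  0.001  -0.0015]
tin gap [  -0.5 -159.8] yaw -0.293 104.615425 120.94933
```

View pics/z1.png

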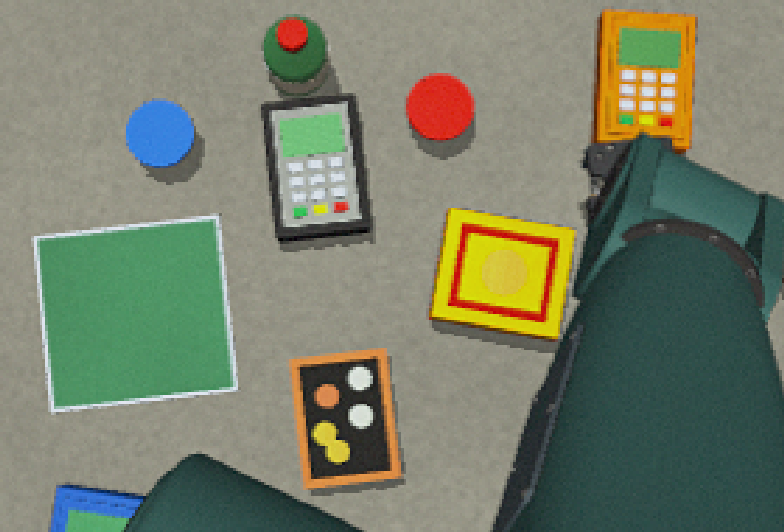

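View pics/side1.png

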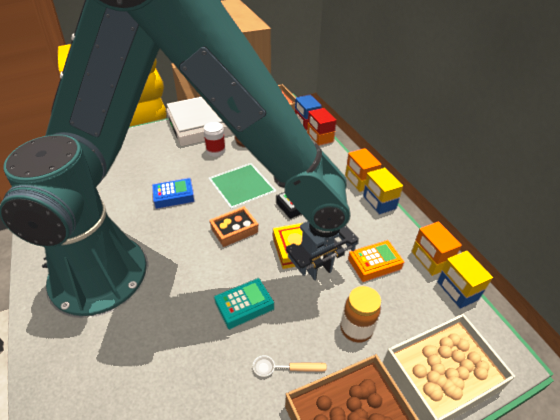

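Emit:
jog_arm(translation=[[0.04,0,0.01],[0.06,0,0.01],[0.075,0,0.01],[0.085,0,0.01],[0.097,0,0.01],[0.11,0,0.01],[0.12,0,0.01],[0.13,0,0.01],[0.14,0,0.01],[0.15,0,0.01],[0.16,0,0.01],[0.16,0,0.01]], angular=[[0,0,0],[0,0,0],[0,0,0],[0,0,0],[0,0,0],[0,0,0],[0,0,0],[0,0,0],[0,0,0],[0,0,0],[0,0,0],[0,0,0]])

```text
t: 5.3
eef_pos: [565.5, -202.6, 202.5]
ee_rot: [0.661, 0.75, 0.0, 0.0]
wrist_force: [1.9, -1.5, -0.1]
gripper_width: 0.449
```

```bash
python3 plan.py 5 -215 205 0;python3 look.py 2 290
```

```text
t 5.3 pos [ 565.5 -202.6  202.5] gap [   4.9 -223.7] F [ 1.9 -1.5 -0.1] w 0.449
shift [ 0.0289  0.0001 -0.0082] turn [ 0.0005  0.0002 -0.002 ]
tin gap [  -5.2 -127.8] yaw -0.18 102.86625 98.8342
```

View pics/z2.png

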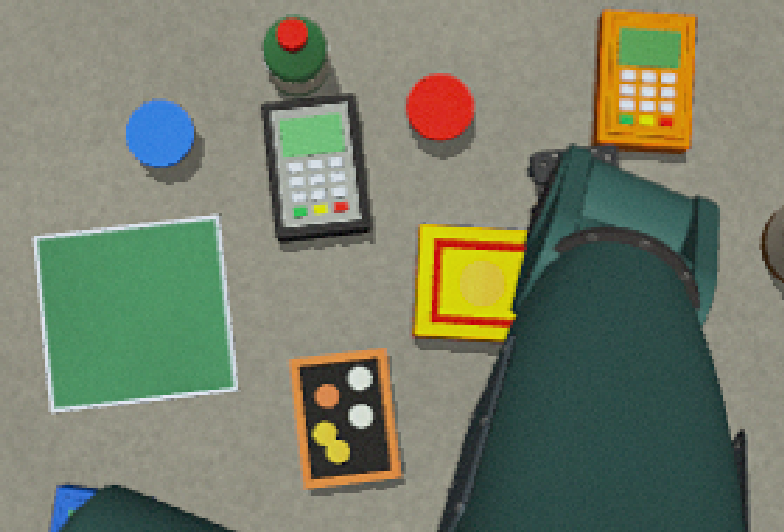

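Emit:
jog_arm(translation=[[0.012,0.007,-0.004],[0.022,0.014,-0.008],[0.032,0.021,-0.008],[0.042,0.028,-0.008],[0.052,0.035,-0.008],[0.06,0.04,-0.008],[0.06,0.04,-0.008]], angular=[[0,0,0],[0,0,0],[0,0,0],[0,0,0],[0,0,0],[0,0,0],[0,0,0]])

```text
t: 6.1
eef_pos: [574.9, -182.9, 204.6]
ee_rot: [0.661, 0.75, 0.0, -0.0]
wrist_force: [1.0, 1.0, 1.1]
gripper_width: 0.451
```

```bash
python3 plan.py 5 -225 205 0;python3 look.py 3 280
```

```text
t 6.1 pos [ 574.9 -182.9  204.6] gap [  16.9 -205.3] F [1.  1.  1.1] w 0.451
shift [-0.0658 -0.0393 -0.0014] turn [-0.0001 -0.0001 -0.0018]
tin gap [  -6. -115.] yaw 0.005 103.08837 95.466
```

View pics/z3.png

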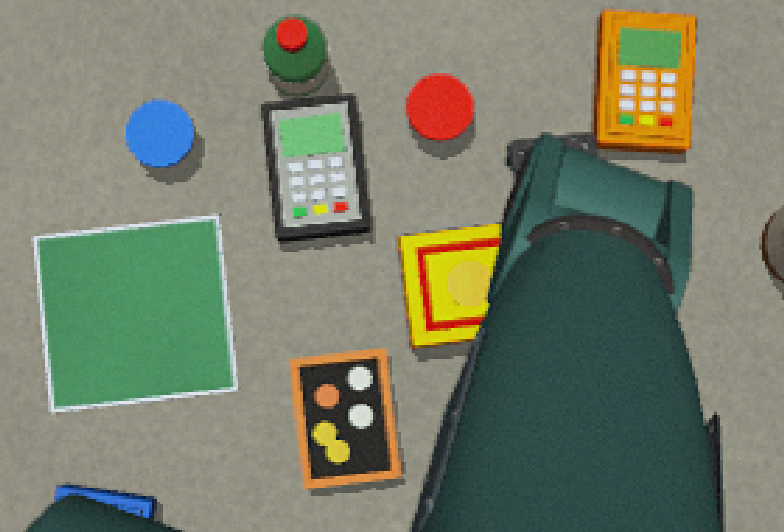

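Emit:
jog_arm(translation=[[-0.06,0,0],[-0.12,0,0],[-0.12,0,0],[-0.12,-0.12,0],[-0.12,-0.24,0],[-0.12,-0.373,0],[-0.12,-0.373,0],[0,-0.373,0],[0.13,-0.373,0],[0.26,-0.373,0],[0.26,-0.373,0],[0.26,-0.373,0]], angular=[[0,0,0],[0,0,0],[0,0,0],[0,0,0],[0,0,0],[0,0,0],[0,0,0],[0,0,0],[0,0,0],[0,0,0],[0,0,0],[0,0,0]], hand=0)

```text
t: 7.4
eef_pos: [454.6, -119.8, 204.8]
ee_rot: [0.661, 0.751, 0.0, 0.0]
wrist_force: [0.5, -0.2, -0.0]
gripper_width: 0.005
```

```bash
python3 plan.py -70 -127 205 0;python3 look.py 4 260
```

```text
t 7.4 pos [ 454.6 -119.8  204.8] gap [ -94.3 -127.2] F [ 0.5 -0.2 -0. ] w 0.005
shift [ 0.0008  0.081  -0.0006] turn [ 0.0003  0.0001 -0.0013]
tin gap [  -5.7 -127.8] yaw 0.009 102.45715 120.68396
```

View pics/z4.png

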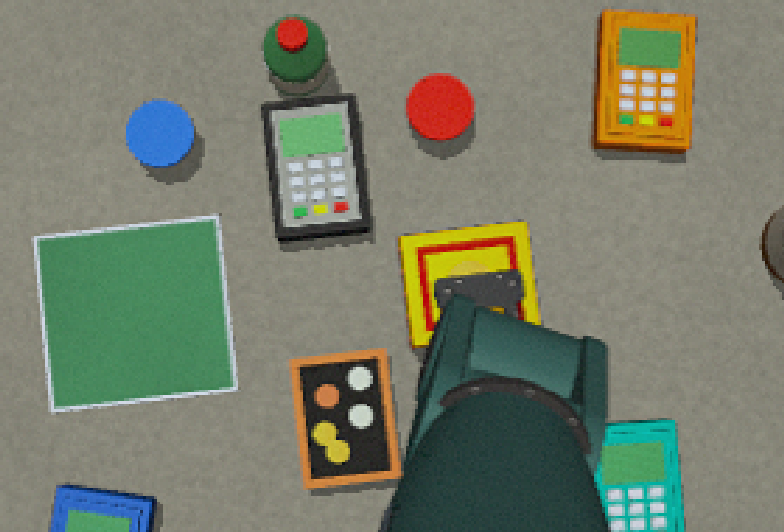

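View pics/side4.png

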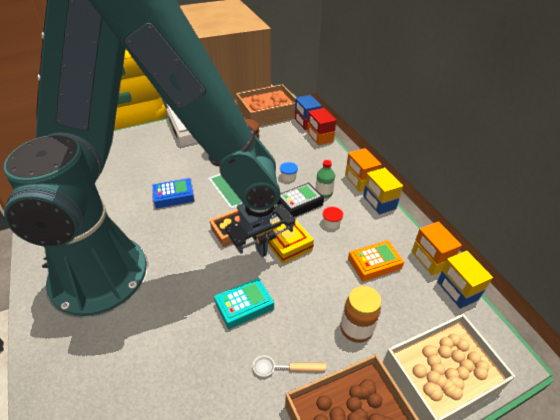

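Emit:
jog_arm(translation=[[0,0.04,0],[0,0.065,0],[0,0.075,0],[0,0.082,0],[0,0.089,0],[0,0.096,0],[0,0.096,0],[0,0.096,0]], angular=[[0,0,-0.001],[0,0,-0.001],[0,0,-0.001],[0,0,-0.001],[0,0,-0.001],[0,0,-0.001],[0,0,-0.001],[0,0,-0.001]])

```text
t: 8.3
eef_pos: [481.7, -116.3, 204.4]
ee_rot: [0.66, 0.751, -0.001, -0.001]
wrist_force: [-9.5, -1.6, 10.2]
gripper_width: 0.004
```

```bash
python3 plan.py -70 -127 205 0;python3 look.py 5 260
```

```text
t 8.3 pos [ 481.7 -116.3  204.4] gap [ -66.9 -127.2] F [-9.5 -1.6 10.2] w 0.004
shift [ 0.0007 -0.0103 -0.002 ] turn [-0.0014 -0.0005 -0.001 ]
tin gap [  -2.7 -127.2] yaw -0.002 103.514435 120.64959
```

View pics/z5.png

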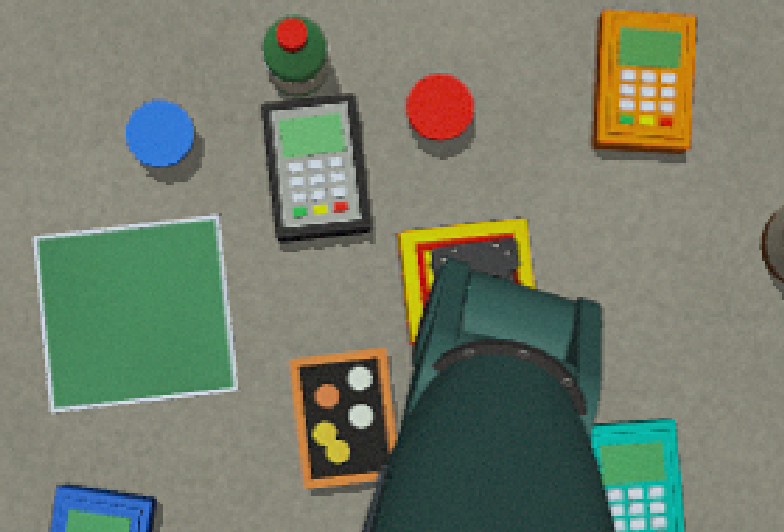

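Emit:
jog_arm(translation=[[0,0.005,0],[0,0.009,0],[0,0.009,0]], angular=[[0,0,0],[0,0,0],[0,0,0]])

```text
t: 8.7
eef_pos: [484.3, -116.0, 204.4]
ee_rot: [0.66, 0.751, -0.001, -0.002]
wrist_force: [-10.5, -0.8, 10.1]
gripper_width: 0.001
```

```bash
python3 plan.py -70 -127 205 0;python3 look.py 6 260
```

```text
t 8.7 pos [ 484.3 -116.   204.4] gap [ -64.3 -127.2] F [-10.5  -0.8  10.1] w 0.001
shift [ 0.0006 -0.0188 -0.0021] turn [-0.0017 -0.0006 -0.001 ]
tin gap [   1.  -127.2] yaw -0.0 100.99021 120.92711
```

Emit:
jog_arm(translation=[[0,-0.05,0],[0,-0.1,0],[0,-0.1,0],[-0.14,-0.1,0],[-0.28,-0.1,0],[-0.4,-0.1,0],[-0.4,-0.1,0],[-0.4,0.0,0],[-0.4,0.12,0],[-0.4,0.214,0],[-0.4,0.214,0],[-0.4,0.214,0]], angular=[[0,0,0],[0,0,0],[0,0,0],[0,0,0],[0,0,0],[0,0,0],[0,0,0],[0,0,0],[0,0,0],[0,0,0],[0,0,0],[0,0,0]])

```text
t: 10.0
eef_pos: [564.1, -226.1, 204.3]
ee_rot: [0.66, 0.751, -0.0, -0.0]
wrist_force: [-1.0, -0.2, 0.4]
gripper_width: 0.007
```

```bash
python3 plan.py 0 -215 205 0;python3 look.py 7 260; python3 - <<'E'
from meas import *
from plan import *
c=bot.camera('top');M=masks(c['pixels'])
for n,b,z in[('tray',(248,240,297,300),40),('dock',(240,148,287,212),40),('tin',(260,182,370,262),50)]:
    k=blob(M[n],b).reshape(-1,2);w=np.array([w2g(q) for q in ray(c,k,np.full(len(k),float(z)))])
    ys=w[:,1];mid=np.median(ys)
    s=w[abs(ys-(ys.min()+ys.max())/2)<35]
    xm=(s[:,0].min()+s[:,0].max())/2
    lo=s[s[:,0]<xm][:,0];hi=s[s[:,0]>xm][:,0]
    print(n,'x faces',np.median(lo),np.median(hi),'y',ys.min(),ys.max())
E
```

```text
t 10.0 pos [ 564.1 -226.1  204.3] gap [   0.5 -246.8] F [-1.  -0.2  0.4] w 0.007
shift [ 0.106  -0.0018 -0.0023] turn [-0.0003 -0.0002 -0.0006]
tin gap [  -0.  -127.1] yaw -0.002 102.95943 120.34392
tray x faces -173.97788521861733 -57.22758550824244 y -44.78237884399921 45.27082512902536
dock x faces 53.82881272200908 183.42817779392735 y -43.88214001696443 44.32966260797645
tin x faces -50.248766715991536 50.2813510874543 y -187.44879305393127 -66.92071997246065
```

View pics/z7.png

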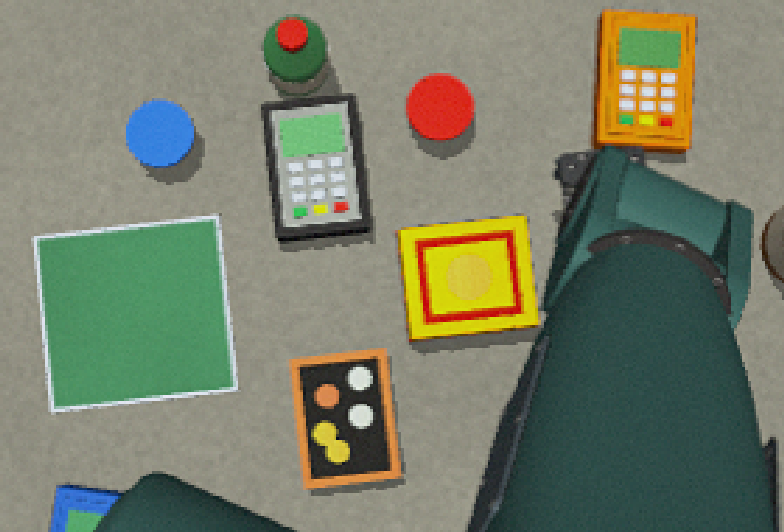

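Emit:
jog_arm(translation=[[0,-0.002,0],[0,-0.002,0],[0.08,-0.002,0],[0.12,-0.002,0],[0.14,-0.002,0],[0.155,-0.002,0],[0.17,-0.002,0],[0.185,-0.002,0],[0.2,-0.002,0],[0.21,-0.002,0],[0.22,-0.002,0],[0.22,-0.002,0]], angular=[[0,0,-0.001],[0,0,-0.001],[0,0,-0.001],[0,0,-0.001],[0,0,-0.001],[0,0,-0.001],[0,0,-0.001],[0,0,-0.001],[0,0,-0.001],[0,0,-0.001],[0,0,-0.001],[0,0,-0.001]], hand=0.65)

```text
t: 11.35
eef_pos: [555.2, -161.1, 204.7]
ee_rot: [0.66, 0.752, 0.0, -0.0]
wrist_force: [0.7, -1.7, -0.1]
gripper_width: 0.65
```

```bash
python3 plan.py 0 -130 205 0;python3 look.py 8 250
```

```text
t 11.35 pos [ 555.2 -161.1  204.7] gap [ 1.000e-01 -1.812e+02] F [ 0.7 -1.7 -0.1] w 0.65
shift [ 0.1706 -0.0004 -0.0011] turn [-0.     -0.0001  0.    ]
tin gap [-26.1 -57.3] yaw -0.687 226.41008 113.71207
```

View pics/z8.png

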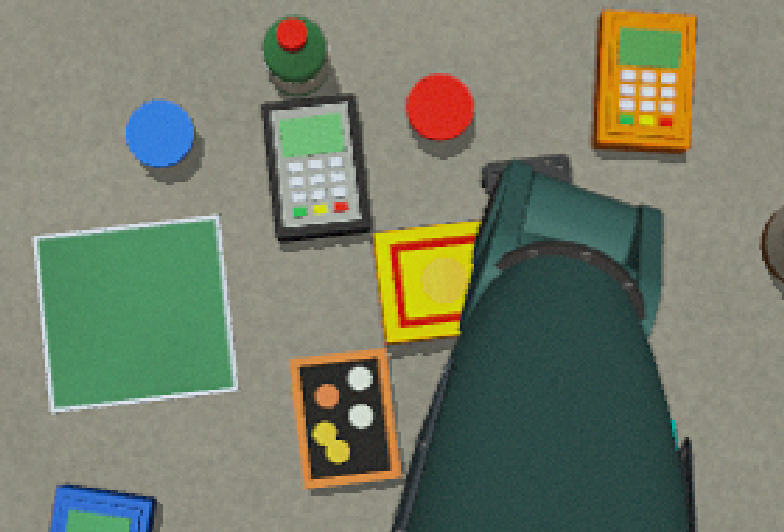

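```bash
sed -i 's/tin=((H<36)|(H>172))&(S>150)/tin=(((H<36)\&(H>21)\&(S>200))|(((H>172)|(H<5))\&(S>200)))/' meas.py; sed -i 's/x1,262),50)/x1,246),50)/' look.py; python3 look.py 9 250
```

```text
tin gap [ -0.5 -94.8] yaw 0.002 102.4823 100.1844
```

Emit:
jog_arm(translation=[[0.02,0,0],[0.04,0,0],[0.06,0,0],[0.08,0,0],[0.1,0,0],[0.12,0,0],[0.14,0,0],[0.16,0,0],[0.18,0,0],[0.2,0,0],[0.22,0,0],[0.22,0,0]], angular=[[0,0,0],[0,0,0],[0,0,0],[0,0,0],[0,0,0],[0,0,0],[0,0,0],[0,0,0],[0,0,0],[0,0,0],[0,0,0],[0,0,0]])

```text
t: 12.75
eef_pos: [546.6, -95.3, 204.7]
ee_rot: [0.66, 0.752, 0.0, -0.0]
wrist_force: [-0.0, -0.5, -0.9]
gripper_width: 0.649
```

```bash
python3 plan.py 0 -60 205 0;python3 look.py 10 220
```

```text
t 12.75 pos [546.6 -95.3 204.7] gap [ 1.000e-01 -1.148e+02] F [-0.  -0.5 -0.9] w 0.649
shift [ 0.1825 -0.0002 -0.0011] turn [-0.0001 -0.0001  0.0002]
tin gap [ -0.3 -21.4] yaw -0.005 102.34105 84.99723
```

View pics/z10.png

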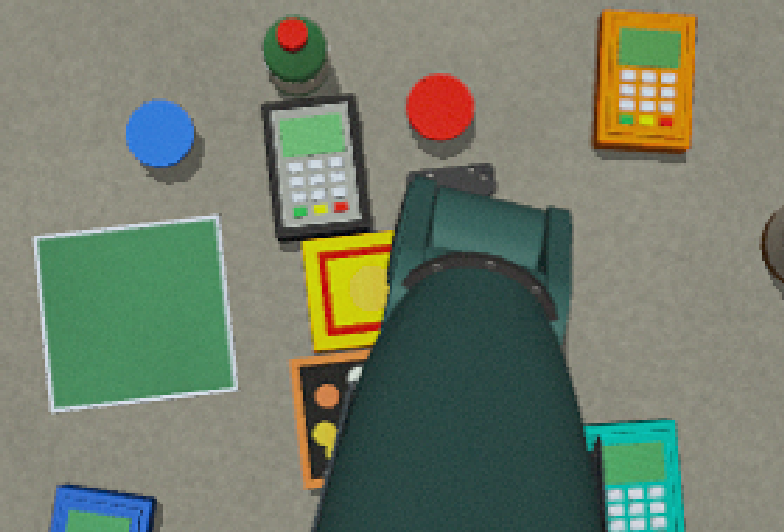

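Emit:
jog_arm(translation=[[0.02,0,0],[0.04,0,0],[0.06,0,0],[0.08,0,0],[0.1,0,0],[0.12,0,0],[0.14,0,0],[0.16,0,0],[0.18,0,0],[0.2,0,0],[0.22,0,0],[0.22,0,0]], angular=[[0,0,0],[0,0,0],[0,0,0],[0,0,0],[0,0,0],[0,0,0],[0,0,0],[0,0,0],[0,0,0],[0,0,0],[0,0,0],[0,0,0]])

```text
t: 14.05
eef_pos: [538.0, -29.8, 204.7]
ee_rot: [0.66, 0.752, 0.0, -0.0]
wrist_force: [-0.5, 0.2, -0.2]
gripper_width: 0.649
```

```bash
python3 plan.py 0 113 205 0;python3 look.py 11 180
```

```text
t 14.05 pos [538.  -29.8 204.7] gap [  0.1 -48.7] F [-0.5  0.2 -0.2] w 0.649
shift [ 0.5389  0.     -0.001 ] turn [-0.     -0.0001  0.0002]
tin gap [ 1.  52.9] yaw 0.001 99.63747 67.534935
```

View pics/z11.png

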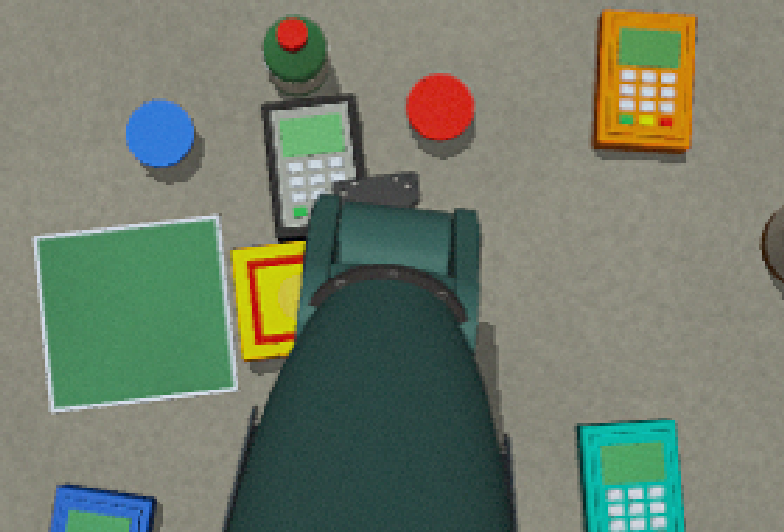

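Emit:
jog_arm(translation=[[0.02,0,0],[0.04,0,0],[0.06,0,0],[0.08,0,0],[0.1,0,0],[0.12,0,0],[0.14,0,0],[0.16,0,0],[0.18,0,0],[0.2,0,0],[0.22,0,0],[0.24,0,0]], angular=[[0,0,0],[0,0,0],[0,0,0],[0,0,0],[0,0,0],[0,0,0],[0,0,0],[0,0,0],[0,0,0],[0,0,0],[0,0,0],[0,0,0]])

```text
t: 15.35
eef_pos: [528.7, 41.3, 204.6]
ee_rot: [0.66, 0.752, -0.0, -0.0]
wrist_force: [0.6, -3.9, -1.4]
gripper_width: 0.652
```

Emit:
jog_arm(translation=[[0.02,0,0],[0.04,0,0],[0.06,0,0],[0.08,0,0],[0.1,0,0],[0.12,0,0],[0.14,0,0],[0.16,0,0],[0.18,0,0],[0.19,0,0],[0.2,0,0],[0.2,0,0]], angular=[[0,0,0],[0,0,0],[0,0,0],[0,0,0],[0,0,0],[0,0,0],[0,0,0],[0,0,0],[0,0,0],[0,0,0],[0,0,0],[0,0,0]])

```text
t: 16.55
eef_pos: [521.0, 100.7, 204.7]
ee_rot: [0.66, 0.752, 0.0, -0.0]
wrist_force: [-0.2, 1.1, 0.5]
gripper_width: 0.653
```

```bash
python3 plan.py 0 113 205 0;python3 look.py 12 150
```

```text
t 16.55 pos [521.  100.7 204.7] gap [ 0.1 82.9] F [-0.2  1.1  0.5] w 0.653
shift [ 0.1004 -0.0004 -0.0011] turn [ 0.     -0.0001  0.0001]
tin gap [ 10.1 206.9] yaw -0.116 79.92878 28.435907
```

View pics/z12.png

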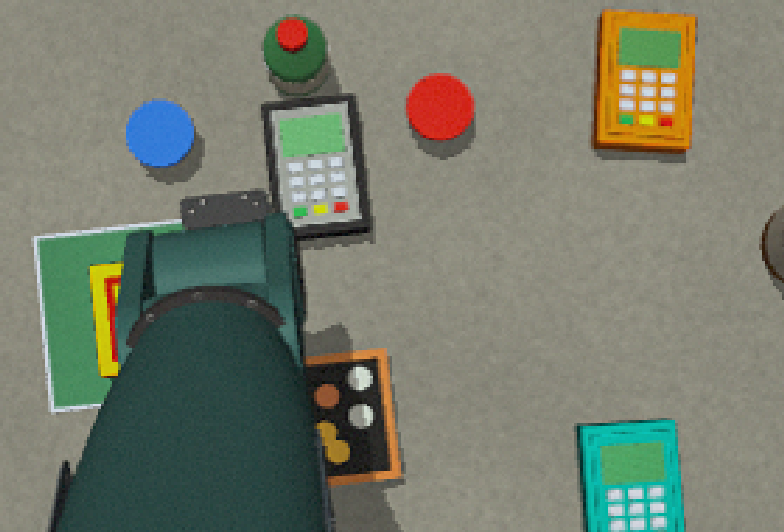

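Emit:
jog_arm(translation=[[0.02,0,0],[0.04,0,0],[0.06,0,0],[0.08,0,0],[0.092,0,0],[0.1,0,0],[0.1,0,0],[0.1,0,0]], angular=[[0,0,0],[0,0,0],[0,0,0],[0,0,0],[0,0,0],[0,0,0],[0,0,0],[0,0,0]])

```text
t: 17.45
eef_pos: [517.1, 130.3, 204.6]
ee_rot: [0.66, 0.752, 0.0, -0.0]
wrist_force: [-1.2, -0.3, -0.2]
gripper_width: 0.649
```

Emit:
jog_arm(translation=[[-0.04,0,0],[-0.08,0,0],[-0.08,0,0],[-0.08,0,-0.15],[-0.08,0,-0.3],[-0.08,0,-0.45],[-0.08,0,-0.6],[-0.2,0,-0.65],[-0.35,0,-0.65],[-0.5,0,-0.65],[-0.65,0,-0.65],[-0.7,0,-0.65]], angular=[[0,0,0],[0,0,0],[0,0,0],[0,0,0],[0,0,0],[0,0,0],[0,0,0],[0,0,0],[0,0,0],[0,0,0],[0,0,0],[0,0,0]])

```text
t: 18.65
eef_pos: [544.4, -81.5, 399.8]
ee_rot: [0.661, 0.751, 0.0, 0.0]
wrist_force: [-0.1, 0.1, 1.1]
gripper_width: 0.652
```

```bash
python3 plan.py 0 113 205 0;python3 look.py 13 150; python3 - <<'E'
import pickle
from meas import *
from plan import *
c=bot.camera('top');M=masks(c['pixels'])
P,yaw,lx,ly=rect(c,M['tin'],(150,182,250,270),50)
mc=np.array([513.06,206.6]);print(P,yaw,lx,ly)
for a in(52,-52):
  for b in(60,-60):
    w=P+a*np.array([np.cos(yaw),np.sin(yaw)])+b*np.array([-np.sin(yaw),np.cos(yaw)])-mc
    print('corner in mat',(w@ex).round(1),(w@ey).round(1))
E
```

```text
t 18.65 pos [544.4 -81.5 399.8] gap [  -0.3 -100.8] F [-0.1  0.1  1.1] w 0.652
shift [ 0.713  -0.0014  0.6491] turn [ 0.0002  0.0002 -0.0014]
tin gap [  6.  189.2] yaw 0.001 89.55351 118.876656
[506.56756592 206.11160278] 0.13387445 102.75452 118.90694
corner in mat 45.3 60.6
corner in mat 45.7 -59.4
corner in mat -58.7 60.2
corner in mat -58.3 -59.8
```

View pics/z13.png

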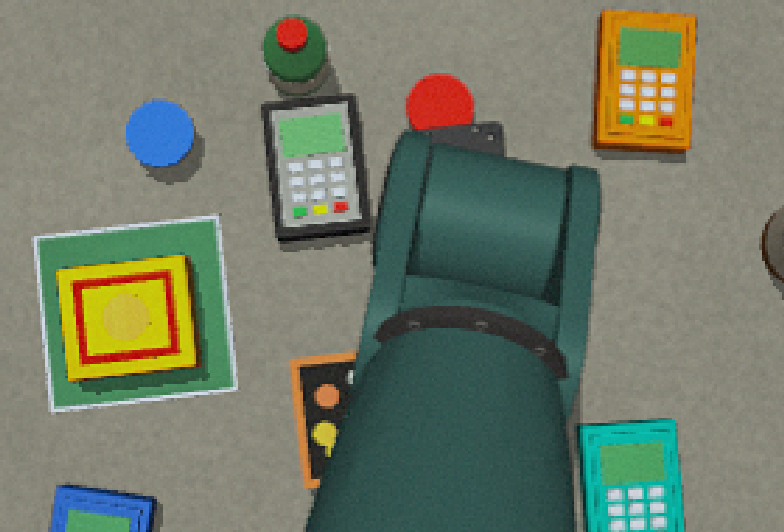

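View pics/side13.png

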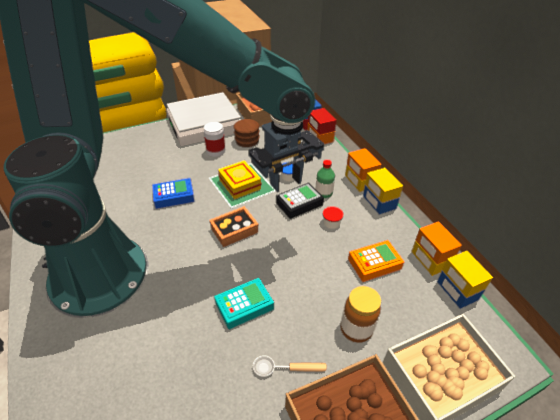

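The top view shows the tin lying wholly inside the mat's border. Its corners are at least 26 mm inside every edge, and nothing else has moved. The arm is clear, so I'm handing the job in.

```bash
python3 -c "
from plant import bot
print(bot.get_obs()['joint_vel'].round(3));print(bot.job_done())"
```

```text
[ 0.035 -0.006  0.009  0.001  0.001  0.009]
the job is handed in; nothing more can be done
None
```

The sweets tin went through the gap and now lies wholly on the green mat; I handed the job in at about 19 s of the 72 s allowed. No verdict came back.

- **What I did:** I squared the tin up by pushing its trailing corner with the two fingers. Then I moved it about 6 mm sideways onto the centre line, and pushed it straight through from behind with both fingers. The tin was never gripped. Afterwards I backed the arm off and raised it.
- **Final position:** In the last top view the tin is about 6 mm off the mat's centre and turned by less than 0.005 rad. Its corners are at least 26 mm inside every edge of the mat.
- **Other objects:** Everything I could see in the last pictures stood where it was at the start. I judged this by eye and did not measure it. The arm hid part of the counter in both views.
- **Readings that disagreed:**
    - **Camera measurements:** some readings during the push were wrong, because the arm hid part of the tin or its colour merged with the tray. I used only the visible front edge for those. The final reading was taken with the tin in full view.
    - **Wrist force:** it showed about 10 N sideways and 10 N upwards during the sideways push, far below the limit. I did not explain the upward part. The tin looked flat afterwards.

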